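# Close the gear case on its dowels and hold it shut against the bearing spring

### The job

The lower half of a small gear case is clamped in the bench vice with its joint face up; its cover lies joint face down on the rubber mat. Fit the cover squarely onto the two dowels of the case, press it down against the spring under the bearing until the joint is fully closed, and keep holding it pressed shut: finish while still holding, do not let go. Leave the tray of screws, the spray can and the spanner alone.

Things in the scene. Friction and masses are not known exactly. Their poses are not given: they have to be found in the camera images.
- cover: Loose cast-aluminium gear-case cover, 0.4 kg, joint face down on the mat. Origin: on that face, on the main bore axis; z up, x to its narrow end. Teardrop flange 13 mm thick: big end 44 mm radius about the origin, narrow end 30 mm radius about x = +54 mm. Hollow inside, 10 mm deep. Four corner lugs: two for dowels, 24 mm wide, 19 mm high; two for screws, 22 mm wide, 13 mm high.
- cover_grip (a point): Point in the cover's closed oblong dome, at x = +11, y = 0, z = +34 mm of the cover, near its centre of mass. The dome stands on the flange from 13 to 43 mm above the joint face; its two upright sides lie 46 mm apart (y = -23 and +23 mm), flat from x = -22 to +44 mm, round beyond: grip across them here.
- cover_plug (a point): Top of the brass filler plug on the cover's dome (22 mm wide, 9 mm high), at x = +50, y = 0, z = +52 mm of the cover; it marks the narrow end.
- hole_a (a point): Mouth, in the cover's joint face, of the blind hole for the dowel at the big end: 10 mm wide, 15 mm deep, at x = -34, y = +36, z = 0 mm of the cover.
- hole_b (a point): The same for the dowel at the narrow end: at x = +73, y = -31, z = 0 mm of the cover.
- case: Lower case half, same teardrop outline, clamped by its foot in a dark blue bench vice (jaws 125 mm wide, tops 55 mm below the joint face); it cannot move. Origin: on the joint face, on the main bore axis, 215 mm above the bench; z up, x to its narrow end. Two dowels and a sprung bearing stand out of the face. The cover is home when its origin and axes coincide with these.
- dowel_a (a point): Tip of the steel dowel at the case's big end: 8 mm thick, tapered over its top 5 mm, 14 mm above the joint face, at x = -34, y = +36 mm of the case.
- dowel_b (a point): Tip of the like dowel at the narrow end, at x = +73, y = -31, z = +14 mm of the case.
- bearing_top (a point): Top centre of the ball bearing (36 mm wide) on the case's main bore axis, 15 mm above the joint face, on a spring. The cover meets it while still 5 mm open; it pushes back with 6 N there and 14 N with the joint closed. The cover's weight alone leaves the joint open: about 10 N more from above closes it, and it opens again if let go.
- mat: Black rubber mat, 200 x 200 mm, 4 mm thick, fixed on the bench, with the cover lying on it. Origin: centre of its underside.
- screw_tray: Open aluminium tray with screws, 110 x 75 mm, 22 mm high, bystander. Origin: centre of its underside.
- spray_can: White spray can, 65 mm wide, 181 mm high, standing, bystander. Origin: centre of its underside.
- spanner: Steel spanner, 150 mm long, lying flat, bystander. Origin: the middle of its underside.
Things that resemble listed ones, but are neither listed nor needed, are in the scene too. Leave any blue, pink or purple look-alike of the cover alone.

How it is judged:
By the outcome, as a careful person would: the job done as asked, in the order asked, and still so for the second after the job is handed in, while the arm keeps its last pose, push and grip.
It also fails if it takes over 48 s, if anything falls off the work surface, if the arm or the gripper's body presses on something with over 40 N, if the wrist force passes 120 N, or if a joint passes its speed limit or range.

### The arm

A 6-joint arm with a two-finger parallel gripper is mounted at the origin on the work surface. World frame = base frame: x ahead of the robot, y to its left, z up, the work surface at z = 0. Lengths are in m, angles in degrees, forces in N, time in s.
With the tool pointing down it reaches from about 0.4 to 0.825 m from the base axis. Payload 7 kg.
Tool frame: the origin (TCP) lies midway between the tips of the shut fingers; the grasp point (between the pads) lies ctrl.tcp_to_grasp behind it (ctrl.tcp_to_grasp is the distance from the TCP to the grasp point, in m); z points along the fingers, y is the line along which they close (so a half turn about z gives the same grasp; the last joint's range is limited). The gripper opens to 88 mm and grips with 3 to 60 N. Pads are 19 mm wide; open, the fingers measure 130 mm over their backs; the gripper's body (78 mm by 193 mm) begins 47 mm behind the grasp point.
Start: joints at [-47.378, 20.546, 0.682, 0, -70.136, -16.507], TCP at [0.297, -0.606, 0.227] pointing down, gripper open.
Joint ranges: [-176.03, 176.03], [-82.01, 121.73], [-58.28, 71.71], [-173.87, 95.51], [-174.79, -0.11], [-173.66, 173.66]. Speed limits (degrees/s): [136.94, 136.94, 172.46, 180, 180, 180].

### API

Orientations are given as [roll, pitch, yaw] about the fixed x, y, z axes, in that order (R = Rz(yaw) Ry(pitch) Rx(roll)).
In Python, from plant import ctrl, imaging, close_job gives the robot as it stands.
- The arm moves only by the shell command python3 -m crank 'ROWS'. ROWS is JSON, a list of rows, each a list of 3 entries, a list of its own where there are three numbers: the shift along the world's x, y, z in m, then the turn, a rotation vector about the world's x, y, z in degrees, then the opening, from -1 (shut) to 1 (fully open), so that 0 is half open. A call has 1 to 12 rows; each row shifts and turns the commanded pose from where the row before left it; what a row does not reach is not made up. A row lasts 1/10 s, in which the tool goes at most 50 mm and 8.59 degrees, less where a joint would pass 70% of its speed; a pose out of reach is approached as far as the arm can. A call is refused whole if a number of a shift passes 0.05 or a number of a turn 8.59, either way. A call with a gripper value outside its range is refused whole. The fingers move at their own pace and stop on an object; the grip force is fixed at half the most. Time passes only in rows, so rows that do not move let the fingers close. It gives the time, the measured TCP pose, the force, the opening and the grip force at its end, in the units of the state.
- ctrl.get_obs(): the state, without advancing time (a new reading comes with each control period).
- imaging.snapshot(name): name is "scene" or "top" or "wrist"; returns (picture, depth): 480x640x3 uint8, blue, green, red; 480x640 float32, m along the optical axis (not along the pixel's ray), 0 where there is no reading.
- imaging.camera_model(name): a dict with "mtx" (3x3 intrinsics, pixels), "R" (3x3) and "t" (3): a world point X has camera coordinates R X + t. Camera axes: x right, y down, z forward; pixel columns grow to the right and rows downward; lengths in m; the calibration is good to about 2 mm. The wrist camera is an equidistant fisheye: a pixel r from the principal point sees the ray r / f radians off the axis. A picture is of the moment at which its call begins: read the wrist's pose just before it. camera_model takes no time and is no camera call; for the wrist camera it gives the pose at the moment of the call.
- close_job(): hands the job in; it is judged then, once.
The state is a dict: "clock": time; "joint_pos": joint angles; "qvel": joint speeds; "tau": joint torques, N m; "tool_pos": TCP position; "orientation": TCP orientation; "force": force on the tool from outside, world axes, zero at the start; "moment": the same for the moment, N m; "opening": finger opening in m; "gripper_force": force on a finger pad.
Only numpy, scipy, OpenCV 4.12 (cv2) and the standard library are available. Lean on these libraries where they do the work, as an engineer would, in place of code of your own. Each camera call takes 0.05 s, during which the arm holds its last target. There are 200 camera calls.

## Working session

There is one attempt and no reset: what is moved stays moved. The work goes in short steps, Python scripts to look and compute and a shell command to move; the robot and the scene stay as the last step left them, time stands still between calls to the robot, and variables do not carry over. Pictures are saved under pics/ and viewed, at most 10 in all, crops included, and the job is handed in when it is done.

```bash
mkdir -p pics; ls
python3 - <<'E'
from plant import ctrl, imaging
import cv2,numpy as np
o=ctrl.get_obs();print(o['clock'],o['tool_pos'],o['orientation'],o['opening'],ctrl.tcp_to_grasp)
for n in ("scene","top"):
    p,d=imaging.snapshot(n);cv2.imwrite(f'pics/{n}.png',p);np.save(f'pics/{n}_d.npy',d)
    m=imaging.camera_model(n);print(n,m['mtx'].tolist(),(-m['R'].T@m['t']).round(3),m['R'].round(3).tolist(), (d>0).mean())
E
```

```text
pics
0.0 [ 0.29687448 -0.60565691  0.22564549] [ 1.79906198e+02 -8.82722942e-03 -1.53889931e+02] 0.08803069738649856 0.0188
scene [[536.1627117730915, 0.0, 319.01038926599847], [0.0, 536.1627117730915, 243.84337007526486], [0.0, 0.0, 1.0]] [ 1.303 -0.17   1.051] [[0.426, 0.904, 0.002], [0.681, -0.32, -0.658], [-0.595, 0.282, -0.753]] 0.9961002604166667
top [[499.7212939011179, 0.0, 335.3059842713283], [0.0, 499.7212939011179, 240.6993249709854], [0.0, 0.0, 1.0]] [0.402 0.142 1.339] [[0.03, -1.0, -0.003], [-0.988, -0.029, -0.15], [0.15, 0.007, -0.989]] 0.996005859375
```

View pics/scene.png

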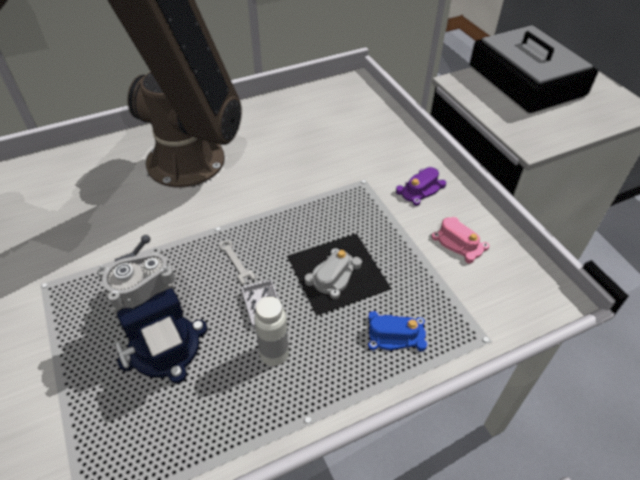

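View pics/top.png

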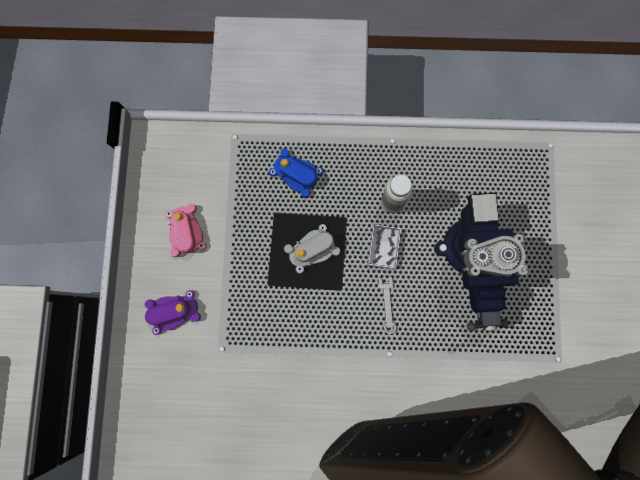

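The scene view shows the grey cover on the black mat at (333,272), its orange plug at (341,254), and the case in the blue vice at (138,278). In the top view the same two are at (312,250) and (495,257).

Cover candidates in the top view:
- Grey at (312,250), on the mat.
- Blue at (297,173), pink at (185,230) and purple at (172,312).

The grey one fits, as it is bare aluminium and lies on the black mat. I'll confirm it in an enlarged crop.

Run:
```python
import cv2,numpy as np
t=cv2.imread('pics/top.png');s=cv2.imread('pics/scene.png')
c=lambda im,x,y:cv2.resize(im[y:y+60,x:x+80],(400,300),interpolation=cv2.INTER_CUBIC)
cv2.imwrite('pics/crop1.png',np.vstack([np.hstack([c(t,272,218),c(t,455,226)]),np.hstack([c(s,293,240),c(s,98,245)])]))
```

```text
(no output)
```

View pics/crop1.png

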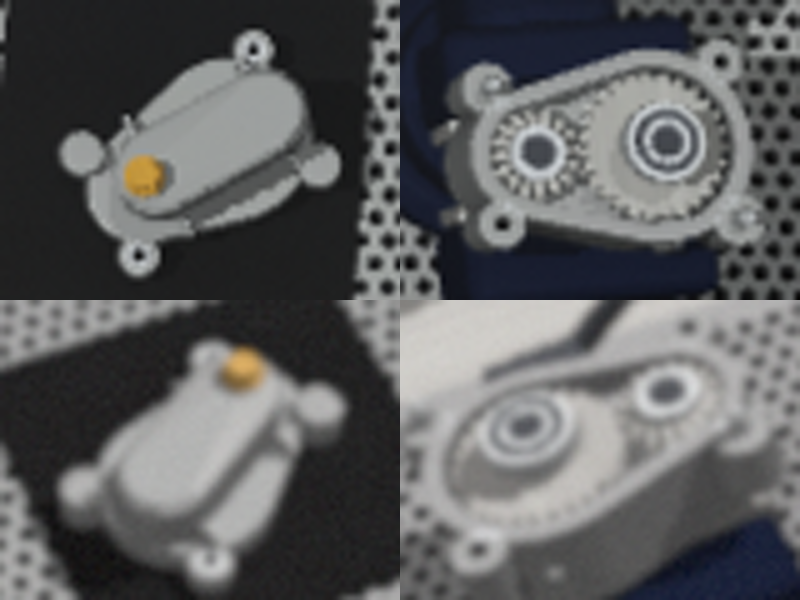

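The crop confirms the grey cover with its orange plug: the hole-less dowel lugs are at top (288,248) and (336,251). The case dowels are at top (472.6,243) and (523,270), and the narrow ends both point left.

```bash
cat > h.py <<'E'
import cv2,numpy as np
from plant import ctrl,imaging
def ray(n,uv,m=None):
    m=m or imaging.camera_model(n);K=m['mtx'];x,y=(uv[0]-K[0][2])/K[0][0],(uv[1]-K[1][2])/K[1][1]
    v=np.array([x,y,1.])
    if n=='wrist':
        r=np.hypot(x,y);v=np.array([x/r*np.sin(r),y/r*np.sin(r),np.cos(r)])
    R=np.array(m['R']);return -R.T@np.array(m['t']),R.T@v
def onz(n,uv,z,m=None):
    c,d=ray(n,uv,m);return c+d*(z-c[2])/d[2]
def proj(n,X,m=None):
    m=m or imaging.camera_model(n);p=np.array(m['R'])@np.array(X)+np.array(m['t']);K=m['mtx']
    if n=='wrist':
        r=np.hypot(p[0],p[1]);th=np.arctan2(r,p[2]);q=p[:2]/r*th
    else:q=p[:2]/p[2]
    return q*K[0][0]+np.array([K[0][2],K[1][2]])
A=np.array([-34,36.])/1e3;B=np.array([73,-31.])/1e3
def fit(model,pts):  # 2-D rigid fit -> origin, yaw deg, residual mm
    M=np.array(model);P=np.array(pts);m=M-M.mean(0);p=P-P.mean(0)
    a=np.arctan2((m[:,0]*p[:,1]-m[:,1]*p[:,0]).sum(),(m*p).sum());c,s=np.cos(a),np.sin(a);R=np.array([[c,-s],[s,c]])
    t=P.mean(0)-R@M.mean(0);return t,np.degrees(a),((P-(M@R.T+t))*1e3).round(1)
E
python3 - <<'E'
from h import *
# top view
print('case',fit([B,A,[0,0]],[onz('top',(472.8,242.8),.229)[:2],onz('top',(523.2,269.4),.229)[:2],onz('top',(508.2,254),.23)[:2]]))
print('cover',fit([B,A,[.050,0]],[onz('top',(288,248.4),.023)[:2],onz('top',(336.2,251),.023)[:2],onz('top',(300.6,253.2),.056)[:2]]))
m=imaging.camera_model('wrist');print(m['mtx'],(-m['R'].T@m['t']),m['R'].round(3))
E
```

```text
case (array([ 0.55044731, -0.23504623]), np.float64(95.121222284919), array([[-0.6,  0.6],
       [-0. ,  1.8],
       [ 0.6, -2.4]]))
cover (array([0.58694217, 0.19664621]), np.float64(120.73172708692063), array([[ 0.5,  1. ],
       [ 0.2, -1.1],
       [-0.6,  0.1]]))
[[371.64829954   0.         319.53695204]
 [  0.         371.64829954 238.63280704]
 [  0.           0.           1.        ]] [ 0.23030781 -0.63909619  0.38450389] [[-0.441  0.897  0.   ]
 [ 0.864  0.424  0.272]
 [ 0.244  0.12  -0.962]]
```

```bash
python3 -m crank '[[[0.01,0.03,0.03],[0,0,5.75],1],[[0.02,0.037,0.025],[0,0,5.75],1],[[0.02,0.039,0.02],[0,0,5.75],1],[[0.02,0.04,0],[0,0,5.75],1],[[0.022,0.04,0],[0,0,5.75],1],[[0.022,0.04,0],[0,0,5.75],1],[[0.022,0.04,0],[0,0,5.75],1],[[0.022,0.04,0],[0,0,5.75],1],[[0.022,0.04,0],[0,0,5.75],1],[[0.022,0.04,0],[0,0,5.75],1],[[0.022,0.04,0],[0,0,5.75],1],[[0.021,0.04,0],[0,0,5.75],1]]'
python3 -m crank '[[[0,0,0],[0,0,0],1],[[0,0,0],[0,0,0],1],[[0,0,0],[0,0,0],1]]'
python3 - <<'E'
from h import *;import pickle
m=imaging.camera_model('wrist');p,d=imaging.snapshot('wrist');cv2.imwrite('pics/w1.png',p);pickle.dump((m,d,ctrl.get_obs()),open('pics/w1.pkl','wb'))
E
```

```text
clock: 1.3
tool_pos: [0.5425, -0.1382, 0.3014]
orientation: [180.0, 0.0, -84.6]
force: [-0.3, -0.3, 0.0]
opening: 0.0878
gripper_force: 0.0
clock: 1.6
tool_pos: [0.5417, -0.1405, 0.3013]
orientation: [180.0, -0.0, -84.9]
force: [-0.2, -1.2, 0.7]
opening: 0.0878
gripper_force: 0.0
```

View pics/w1.png

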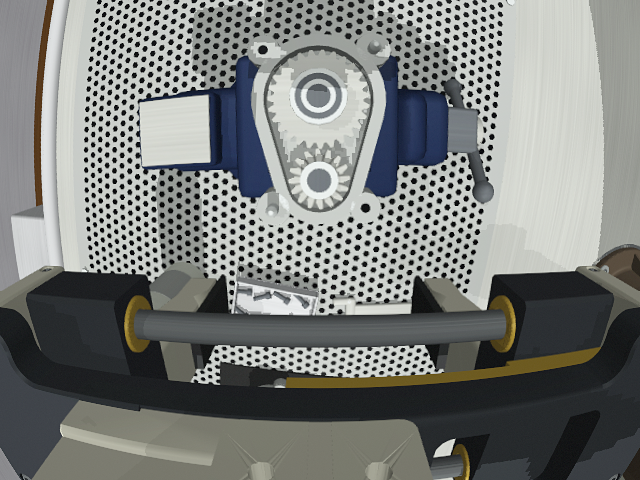

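The wrist view shows the case with its dowels near (268,209) and (377,44) and the bearing near (318,95). I'll enlarge those three to get exact points.

Run:
```python
import cv2,numpy as np
p=cv2.imread('pics/w1.png')
c=lambda x,y,w=26,h=40:cv2.resize(p[y:y+h,x:x+w],None,fx=10,fy=10,interpolation=cv2.INTER_CUBIC)
cv2.imwrite('pics/crop2.png',np.hstack([c(256,185),c(364,27),c(305,75)]))
g=cv2.cvtColor(p,6);
# ring of the bearing: outer ellipse
q=cv2.HoughCircles(cv2.GaussianBlur(cv2.resize(g[60:130,275:365],None,fx=4,fy=4,interpolation=2),(0,0),2),cv2.HOUGH_GRADIENT,1,200,param1=100,param2=25,minRadius=90,maxRadius=130)
print(q,None if q is None else q[0,0,:2]/4+[275,60])
```

```text
[[[175.5 142.5  91.7]]] [318.875  95.625]
```

View pics/crop2.png

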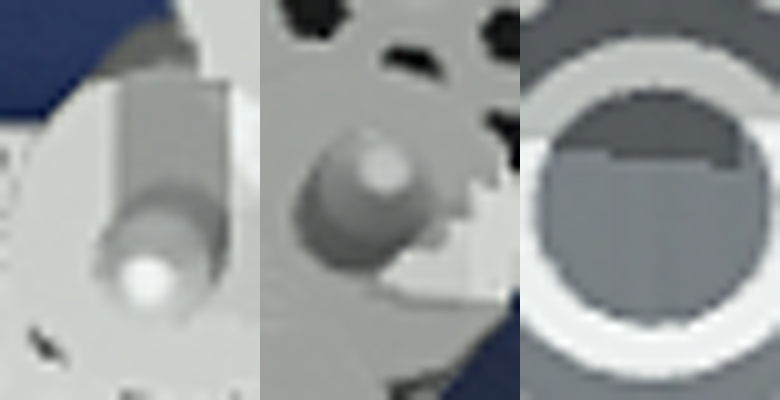

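Run:
```python
from h import *;import pickle
m,d,o=pickle.load(open('pics/w1.pkl','rb'))
for uv in [(270.2,212.5),(375.95,43.35),(318,95.2)]:print(d[round(uv[1]),round(uv[0])])
P=[onz('wrist',u,z,m)[:2] for u,z in [((270.2,212.5),.229),((375.95,43.35),.229),((318,95.2),.23)]]
t,a,r=fit([B,A,[0,0]],P);print(t,a,r)
c,s=np.cos(np.radians(a)),np.sin(np.radians(a));n=.094
print(P,np.linalg.norm(P[0]-P[1]),np.linalg.norm(A-B), o['tool_pos'],o['orientation'])
# same-view tool pose relative to the case
rel=np.array([[c,s],[-s,c]])@(o['tool_pos'][:2]-t);print('TCP in case frame',rel)
a2=np.radians(120.7);print('look at cover: TCP',np.array([.587,.1967])+[np.cos(a2)*rel[0]-np.sin(a2)*rel[1],np.sin(a2)*rel[0]+np.cos(a2)*rel[1]],'yaw -59.3')
```

```text
0.2336658
0.20554791
0.2126546
[ 0.55052386 -0.23995624] 95.61891783091527 [[ 0.1  0.2]
 [-0.1 -0.2]
 [-0.  -0. ]]
[array([ 0.57433814, -0.16405083]), array([ 0.51794695, -0.27750521]), array([ 0.55049198, -0.23998964])] 0.1266959460257628 0.12624579200908045 [ 0.54159319 -0.14080758  0.3014792 ] [ 1.79979944e+02 -8.43765807e-04 -8.49638113e+01]
TCP in case frame [ 0.09954668 -0.00082003]
look at cover: TCP [0.53688225 0.2827141 ] yaw -59.3
```

```bash
python3 -m crank '[[[0,0.036,0],[0,0,2.2],1],[[0,0.045,0],[0,0,2.2],1],[[0,0.045,0],[0,0,2.2],1],[[0,0.045,0],[0,0,2.2],1],[[0,0.045,0],[0,0,2.2],1],[[0,0.04,0],[0,0,2.2],1],[[-0.005,0.035,-0.03],[0,0,2.2],1],[[0,0.03,-0.036],[0,0,2.2],1],[[0,0.03,-0.036],[0,0,2.2],1],[[0,0.03,-0.036],[0,0,2.2],1],[[0,0.03,-0.036],[0,0,2.2],1],[[0,0.0125,-0.032],[0,0,1.5],1]]'
python3 -m crank '[[[0,0,0],[0,0,0],1],[[0,0,0],[0,0,0],1],[[0,0,0],[0,0,0],1]]'
python3 - <<'E'
from h import *;import pickle
m=imaging.camera_model('wrist');p,d=imaging.snapshot('wrist');cv2.imwrite('pics/w2.png',p);pickle.dump((m,d,ctrl.get_obs()),open('pics/w2.pkl','wb'))
c=cv2.resize(p[15:240,230:410],(480,600),interpolation=cv2.INTER_CUBIC);cv2.imwrite('pics/crop3.png',c)
E
```

```text
clock: 2.85
tool_pos: [0.5374, 0.2842, 0.094]
orientation: [-180.0, -0.0, -59.1]
force: [0.4, 0.7, 1.0]
opening: 0.0875
gripper_force: 0.0
clock: 3.15
tool_pos: [0.5383, 0.2828, 0.0973]
orientation: [-179.9, 0.0, -59.3]
force: [-0.2, -0.4, 1.1]
opening: 0.0877
gripper_force: 0.0
```

View pics/crop3.png

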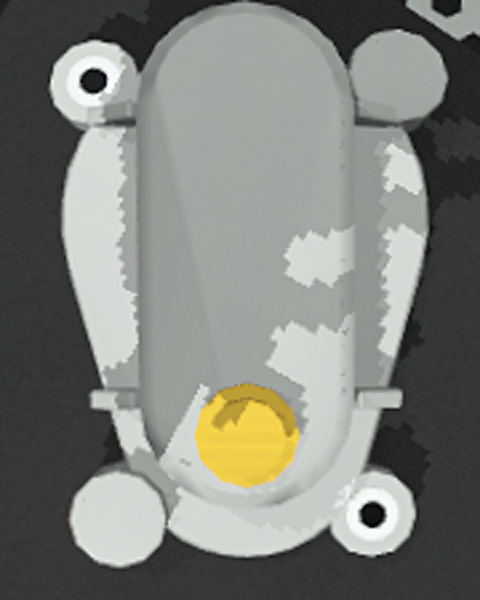

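The grey cover is square in view. In full-image pixels, dowel lug b is near (274,210), lug a near (379.6,44) and the plug near (322.9,179.5).

Run:
```python
from h import *;import pickle
m,d,o=pickle.load(open('pics/w2.pkl','rb'))
f=lambda x,y:((x+.5)/480*180-.5+230,(y+.5)/600*225-.5+15)
L=[(f(117.5,520),.023),(f(399,78),.023),(f(247.5,437),.056)]
P=[onz('wrist',u,z,m)[:2] for u,z in L]
t,a,r=fit([B,A],P[:2]);print(t,a,r,np.linalg.norm(P[0]-P[1]));print(fit([B,A,[.05,0]],P))
x=np.array([np.cos(np.radians(a)),np.sin(np.radians(a))]);print('grip',t+.011*x,o['tool_pos'],o['orientation'],m['R'][2])
# dome side edges -> midline / angle: in crop, left 140 right 352 at rows 150 & 350, top edge z .047
for y in(150,350):
    l,q=onz('wrist',f(140,y),.047,m),onz('wrist',f(352,y),.047,m);print((l+q)[:2]/2,np.linalg.norm(l-q))
```

```text
[0.58727453 0.19543884] 120.86396896371996 [[-0.  -0.2]
 [ 0.   0.2]] 0.12585874698308708
(array([0.58736078, 0.19518282]), np.float64(120.8824345873531), array([[-0.1,  0.1],
       [-0.1,  0.5],
       [ 0.2, -0.5]]))
grip [0.58163152 0.2048811 ] [0.53824103 0.28298885 0.09755537] [-1.79834712e+02  2.50154746e-02 -5.92778696e+01] [-0.13726092  0.23390627 -0.96252132]
[0.59300384 0.18584829] 0.0440725409735236
[0.57111423 0.22256495] 0.044443487507498866
```

```bash
python3 -m crank '[[[0.0145,-0.026,0],[0,0,0.15],1],[[0.0145,-0.026,0],[0,0,0],1],[[0.0144,-0.0261,0],[0,0,0],1],[[0,0,-0.03],[0,0,0],1],[[0,0,-0.025],[0,0,0],1],[[0,0,-0.015],[0,0,0],1],[[0,0,0],[0,0,0],1],[[0,0,0],[0,0,0],1],[[0,0,0],[0,0,0],1]]'
```

```text
clock: 4.1
tool_pos: [0.5816, 0.2058, 0.0275]
orientation: [-179.8, 0.0, -59.0]
force: [-0.6, -1.0, -0.9]
opening: 0.0876
gripper_force: 0.0
```

```bash
python3 -m crank '[[[0,-0.0008,-0.007],[-0.2,0,-0.1],1],[[0,0,0],[0,0,0],1],[[0,0,0],[0,0,0],1],[[0,0,0],[0,0,0],-1],[[0,0,0],[0,0,0],-1],[[0,0,0],[0,0,0],-1],[[0,0,0],[0,0,0],-1],[[0,0,0],[0,0,0],-1],[[0,0,0],[0,0,0],-1],[[0,0,0],[0,0,0],-1],[[0,0,0],[0,0,0],-1]]'
python3 -c "
from plant import ctrl;o=ctrl.get_obs();print(o['tool_pos'],o['orientation'],o['force'],o['moment'],o['opening'])"
```

```text
clock: 5.2
tool_pos: [0.5808, 0.2047, 0.0186]
orientation: [179.9, -0.2, -59.1]
force: [1.4, 0.5, -1.3]
opening: 0.0458
gripper_force: 30.0
[0.58082302 0.20472779 0.01864543] [ 1.79936301e+02 -1.71282247e-01 -5.91332952e+01] [ 1.42436643  0.54686997 -1.34491841] [ 0.35128062 -0.48787824 -0.04196144] 0.0457876015213828
```

```bash
python3 -m crank '[[[0,0,0.015],[0,0,0],-1],[[0,0,0.03],[0,0,0],-1],[[0,0,0.04],[0,0,0],-1],[[0,0,0.045],[0,0,0],-1],[[0,-0.01,0.045],[0,0,-1],-1],[[-0.002,-0.02,0.04],[0,0,-2],-1],[[-0.003,-0.03,0.03],[0,0,-2],-1],[[-0.003,-0.035,0.015],[0,0,-2],-1],[[-0.003,-0.04,0],[0,0,-2.25],-1],[[-0.003,-0.04,0],[0,0,-2.5],-1],[[-0.003,-0.04,0],[0,0,-2.5],-1],[[-0.003,-0.04,0],[0,0,-2.5],-1]]'
python3 -m crank '[[[-0.003,-0.04,0],[0,0,-2.5],-1],[[-0.003,-0.04,0],[0,0,-2],-1],[[-0.003,-0.038,0],[0,0,-2],-1],[[-0.002,-0.03,0],[0,0,-2],-1],[[0,-0.02,0],[0,0,0],-1],[[0,-0.01,0],[0,0,0],-1],[[0,0,0],[0,0,0],-1],[[0,0,0],[0,0,0],-1],[[0,0,0],[0,0,0],-1]]'
python3 - <<'E'
from h import *;import pickle
m=imaging.camera_model('wrist');o=ctrl.get_obs();p,d=imaging.snapshot('wrist');cv2.imwrite('pics/w3.png',p);pickle.dump((m,d,o),open('pics/w3.pkl','wb'))
print(o['tool_pos'],o['orientation'],o['force'],o['opening'],o['clock'])
E
```

```text
clock: 6.4
tool_pos: [0.5591, -0.0519, 0.2777]
orientation: [179.8, -0.1, -76.0]
force: [0.8, -0.3, -3.3]
opening: 0.0459
gripper_force: 30.0
clock: 7.3
tool_pos: [0.5494, -0.2275, 0.2784]
orientation: [179.9, -0.1, -84.3]
force: [0.3, 0.3, -3.0]
opening: 0.0454
gripper_force: 30.0
[ 0.5494455  -0.22754245  0.27837079] [ 1.79878558e+02 -1.45803916e-01 -8.43367000e+01] [ 0.34795703  0.29332254 -2.97568277] 0.04540863334079953 7.3
```

View pics/w3.png

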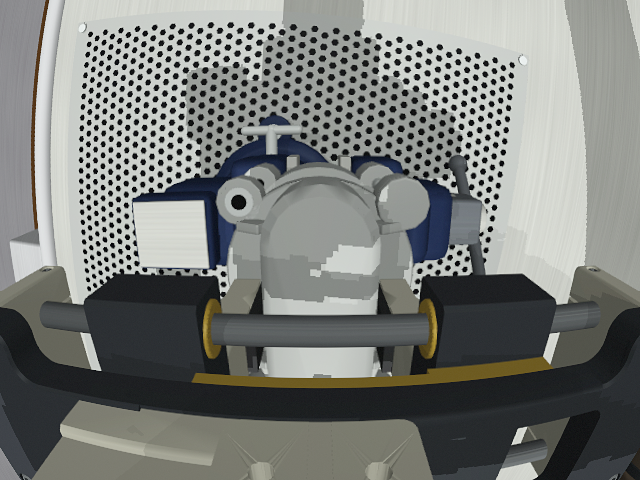

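The cover is held squarely in the jaws: lug a is at (403.5,203) and the screw lug at (239,202). I'll check it against the predicted pose.

Run:
```python
from h import *;import pickle
m2,_,o2=pickle.load(open('pics/w2.pkl','rb'));m,d,o=pickle.load(open('pics/w3.pkl','rb'))
f=lambda x,y:((x+.5)/480*180-.5+230,(y+.5)/600*225-.5+15)
a=np.radians(120.87);R=np.array([[np.cos(a),-np.sin(a)],[np.sin(a),np.cos(a)]])
S=R.T@(onz('wrist',f(93,81),.017,m2)[:2]-[.5873,.1953]);print('screw lug in cover',S*1e3)
# refine both features in the new picture
p=cv2.imread('pics/w3.png');g=cv2.cvtColor(p,6)
h=(g[190:215,228:250]<60).astype(np.uint8);M=cv2.moments(h,True);hc=(228+M['m10']/M['m00'],190+M['m01']/M['m00']);print(hc)
q=cv2.HoughCircles(cv2.GaussianBlur(cv2.resize(g[165:240,365:445],None,fx=4,fy=4,interpolation=2),(0,0),2),3,1,200,param1=60,param2=15,minRadius=85,maxRadius=115);print(q[0,0,:2]/4+[365,165],q[0,0,2]/4)
z=o['tool_pos'][2]-.0146
for la in[(403.5,203),tuple(q[0,0,:2]/4+[365,165])]:
    print(fit([A,S],[onz('wrist',la,z+.019,m)[:2],onz('wrist',hc,z+.013,m)[:2]]))
a=np.radians(o['orientation'][2]+180);print('pred',o['tool_pos'][:2]-.0114*np.array([np.cos(a),np.sin(a)]),np.degrees(a))
```

```text
screw lug in cover [-34.44652634 -36.50741218]
(238.16860465116278, 201.8372093023256)
[403.875 203.625] 25.55
(array([ 0.54897559, -0.23970564]), np.float64(96.49724622550335), array([[ 0.2,  0. ],
       [-0.2, -0. ]]))
(array([ 0.54900038, -0.23956478]), np.float64(96.2820735324892), array([[ 0.1,  0. ],
       [-0.1, -0. ]]))
pred [ 0.55057048 -0.2388868 ] 95.66330002314591
```

Prediction and measurement agree to about 1.5 mm, which is within the dowel taper's capture range. I'll descend gently and watch the forces.

```bash
python3 -m crank '[[[0,-0.0008,-0.01],[0.1,0.1,0],-1],[[0,0,-0.01],[0,0,0],-1],[[0,0,-0.01],[0,0,0],-1],[[0,0,0],[0,0,0],-1],[[0,0,0],[0,0,0],-1]]'
python3 -m crank '[[[0,0,-0.002],[0,0,0],-1],[[0,0,-0.002],[0,0,0],-1],[[0,0,-0.001],[0,0,0],-1],[[0,0,0],[0,0,0],-1],[[0,0,0],[0,0,0],-1]]'
python3 -c "
from plant import ctrl;o=ctrl.get_obs();print(o['tool_pos'],o['orientation'],o['force'],o['moment'],o['opening'])"
```

```text
clock: 7.85
tool_pos: [0.5493, -0.2293, 0.2481]
orientation: [179.7, -0.1, -84.4]
force: [0.1, -0.4, -2.4]
opening: 0.0461
gripper_force: 30.0
clock: 8.35
tool_pos: [0.5495, -0.2293, 0.2437]
orientation: [179.8, -0.1, -84.4]
force: [-0.4, 0.5, -4.2]
opening: 0.0461
gripper_force: 30.0
[ 0.54954586 -0.22932368  0.24369992] [ 1.79818796e+02 -6.82525465e-02 -8.43850616e+01] [-0.41256177  0.51471617 -4.21340385] [0.02907957 0.08533362 0.00108689] 0.04614196799303426
```

```bash
python3 -m crank '[[[0,0,-0.001],[0,0,0],-1],[[0,0,-0.001],[0,0,0],-1],[[0,0,-0.001],[0,0,0],-1],[[0,0,0],[0,0,0],-1]]'
python3 -c "
from plant import ctrl;o=ctrl.get_obs();print(o['tool_pos'],o['force'],o['moment'])"
python3 -m crank '[[[0,0,-0.001],[0,0,0],-1],[[0,0,-0.001],[0,0,0],-1],[[0,0,0],[0,0,0],-1]]'
python3 -c "
from plant import ctrl;o=ctrl.get_obs();print(o['tool_pos'],o['force'],o['moment'])"
```

```text
clock: 8.75
tool_pos: [0.5494, -0.2292, 0.2403]
orientation: [179.8, -0.1, -84.4]
force: [-0.0, 0.6, -3.6]
opening: 0.0459
gripper_force: 30.0
[ 0.54938846 -0.2292462   0.24033804] [-0.03326627  0.58589412 -3.60759293] [-0.01704263  0.10882764 -0.00994559]
clock: 9.05
tool_pos: [0.5498, -0.2291, 0.2387]
orientation: [179.8, -0.1, -84.4]
force: [0.7, 1.0, -2.7]
opening: 0.0464
gripper_force: 30.0
[ 0.54976439 -0.22914531  0.23867712] [ 0.68199973  0.95638831 -2.701652  ] [ 0.39336372 -0.11693335  0.0092637 ]
```

```bash
python3 -m crank '[[[0,0,-0.001],[0,0,0],-1],[[0,0,-0.001],[0,0,0],-1],[[0,0,-0.001],[0,0,0],-1],[[0,0,0],[0,0,0],-1]]'
python3 -c "
from plant import ctrl;o=ctrl.get_obs();print(o['tool_pos'],o['force'],o['moment'])"
```

```text
clock: 9.45
tool_pos: [0.5499, -0.229, 0.2355]
orientation: [179.8, -0.0, -84.4]
force: [2.6, 3.7, -3.3]
opening: 0.0457
gripper_force: 30.0
[ 0.54986843 -0.22896361  0.23551041] [ 2.61976967  3.71485091 -3.31635788] [ 1.40767106 -0.81443632 -0.01037692]
```

The dowels are guiding the cover toward +x and +y. I'll ease that way by half a millimetre and keep going.

```bash
python3 -m crank '[[[0.0005,0.0007,0],[0,0,0],-1],[[0,0,0],[0,0,0],-1]]'
python3 -c "
from plant import ctrl;o=ctrl.get_obs();print(o['tool_pos'],o['force'],o['moment'])"
python3 -m crank '[[[0,0,-0.001],[0,0,0],-1],[[0,0,-0.001],[0,0,0],-1],[[0,0,0],[0,0,0],-1]]'
python3 -c "
from plant import ctrl;o=ctrl.get_obs();print(o['tool_pos'],o['force'],o['moment'])"
```

```text
clock: 9.65
tool_pos: [0.5499, -0.2287, 0.2354]
orientation: [179.8, -0.1, -84.4]
force: [1.9, 1.2, -2.8]
opening: 0.0455
gripper_force: 30.0
[ 0.54988398 -0.22871887  0.23539742] [ 1.91797143  1.2290078  -2.763754  ] [ 0.47562853 -0.43419294 -0.01978101]
clock: 9.95
tool_pos: [0.55, -0.2288, 0.2342]
orientation: [179.8, -0.1, -84.4]
force: [-1.7, 1.3, 3.7]
opening: 0.0455
gripper_force: 30.0
[ 0.54995254 -0.22876032  0.23421227] [-1.69238729  1.28763129  3.71396023] [ 0.88434843  0.50436966 -0.09723287]
```

The bearing has been met. Now I press on.

```bash
for i in 1; do python3 -m crank '[[[0,0,-0.001],[0,0,0],-1],[[0,0,-0.001],[0,0,0],-1],[[0,0,0],[0,0,0],-1]]'
python3 -c "
from plant import ctrl;o=ctrl.get_obs();print(o['tool_pos'],o['force'],o['moment'])"; done
python3 -m crank '[[[0,0,-0.001],[0,0,0],-1],[[0,0,-0.001],[0,0,0],-1],[[0,0,0],[0,0,0],-1]]'
python3 -c "
from plant import ctrl;o=ctrl.get_obs();print(o['tool_pos'],o['force'],o['moment'])"
```

```text
clock: 10.25
tool_pos: [0.55, -0.2288, 0.2323]
orientation: [179.8, -0.1, -84.4]
force: [-0.9, 3.5, 6.4]
opening: 0.0458
gripper_force: 30.0
[ 0.54996669 -0.22875941  0.23232669] [-0.90056682  3.45257265  6.40848859] [ 1.07017375  0.97130926 -0.05459056]
clock: 10.55
tool_pos: [0.55, -0.2287, 0.2308]
orientation: [179.9, -0.1, -84.4]
force: [-3.8, 4.0, 8.0]
opening: 0.0456
gripper_force: 30.0
[ 0.54997387 -0.22873686  0.2307713 ] [-3.75477038  4.00553186  7.95661597] [ 1.37006534  1.26406908 -0.04463152]
```

```bash
python3 -m crank '[[[-0.0003,0.0006,-0.001],[0,0,0],-1],[[0,0,-0.001],[0,0,0],-1],[[0,0,0],[0,0,0],-1]]'
python3 -c "
from plant import ctrl;o=ctrl.get_obs();print(o['tool_pos'],o['force'],o['moment'])"
python3 -m crank '[[[0,0,-0.001],[0,0,0],-1],[[0,0,0],[0,0,0],-1],[[0,0,0],[0,0,0],-1]]'
python3 -c "
from plant import ctrl;o=ctrl.get_obs();print(o['tool_pos'],o['force'],o['moment'])"
```

```text
clock: 10.85
tool_pos: [0.5499, -0.2287, 0.2296]
orientation: [179.9, -0.2, -84.4]
force: [-3.3, 2.2, 11.9]
opening: 0.0459
gripper_force: 30.0
[ 0.5499397  -0.22871372  0.2296267 ] [-3.34060659  2.21733883 11.86987888] [ 0.85181713  1.45623546 -0.06208597]
clock: 11.15
tool_pos: [0.5499, -0.2287, 0.2296]
orientation: [179.9, -0.2, -84.4]
force: [-6.7, 4.2, 17.6]
opening: 0.0457
gripper_force: 30.0
[ 0.54993281 -0.22873085  0.22956174] [-6.69884833  4.18380512 17.61095563] [ 1.56584498  2.35102827 -0.10833573]
```

```bash
python3 -m crank '[[[-0.0008,0.0006,-0.0005],[0,0,0],-1],[[0,0,-0.0005],[0,0,0],-1],[[0,0,0],[0,0,0],-1],[[0,0,0],[0,0,0],-1],[[0,0,0],[0,0,0],-1]]'
python3 - <<'E'
from h import *
o=ctrl.get_obs();print(o['tool_pos'],o['orientation'],o['force'],o['moment'])
s,_=imaging.snapshot('scene');p,_=imaging.snapshot('wrist')
cv2.imwrite('pics/fin.png',np.hstack([cv2.resize(s[225:325,85:185],(400,400),interpolation=2),cv2.resize(p[140:290,220:420],(400,300),interpolation=2)[:400] if 0 else cv2.resize(p[130:290,240:400],(400,400),interpolation=2)]))
E
```

```text
clock: 11.65
tool_pos: [0.5499, -0.2288, 0.2295]
orientation: [-180.0, -0.3, -84.3]
force: [-4.1, 2.9, 20.7]
opening: 0.046
gripper_force: 30.0
[ 0.54991487 -0.22876252  0.22954272] [-179.96553078   -0.27068879  -84.34344871] [-4.10079809  2.89918255 20.73487632] [ 0.89831098  2.15832154 -0.15805575]
```

View pics/fin.png

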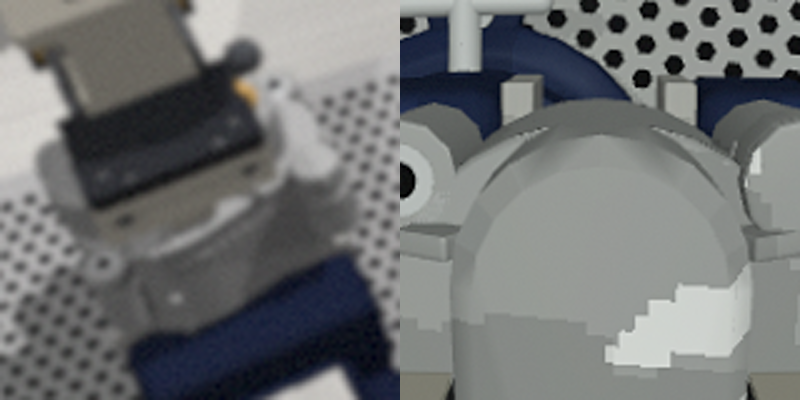

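The outlines of cover and case coincide. The tool stopped at the predicted closed height (0.2295 m) and holds with about 21 N. Its tilt matches the pose on the flat mat to within 0.1°. Handing in while holding.

```bash
python3 -c "
from plant import close_job;print(close_job())"
```

```text
the job is handed in; nothing more can be done
None
```

I fitted the cover onto both dowels and pressed it down until the joint closed; I handed the job in at about 11.8 s with the gripper still holding it shut at about 21 N, and I never moved the tray, can or spanner.

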